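# Padlock from the display hook into the keying nest

## Task

Lift the blue padlock up and off its display hook and lower it, shackle up, into the aluminium nest until it sits fully home before you let go of it. Then press the black clamp knob right down and, keeping it pressed, turn it clockwise to its stop so that the red arm swings across the front of the padlock; let the knob spring back up. Leave the red and yellow padlocks hanging and everything else on the bench where it is.

Things in the scene. Friction and masses are not known exactly. Their poses are not given: they have to be found in the camera images.
- blue_lock: padlock with blue body, about 0.28 kg, hung on one of three hooks. Body 24 (x) x 40 (y) x 46 mm (z); above it a steel shackle of 7 mm bar in the y-z plane, 36 mm wide outside, 22 inside; its flat top's underside is 74, its top 81 mm above the origin. Origin: centre of body's underside; z up through the shackle; -x the brass keyhole face. Grip across the 40 mm (y)
- red_lock: identical padlock with a red body, hung on another hook; leave it hanging
- yellow_lock: identical padlock with a yellow body, hung on another hook; leave it hanging
- rack: fixed display rack; origin on the bench under its middle, x from hook tips to back, z up. Three hooks at y = -115, 0, 115 mm point to -x: each two 4 mm wires 12 mm apart, tops at z = 144, from a cross bar at x = 45 to x = -58 mm, where the closed end turns up to z = 153 (foremost x = -62). Padlocks hang near x = -40 and must rise more than 9 and less than 24 mm to pass the tip
- visor_edge (a point): middle of the front lower edge of the rack's clear plastic visor, 270 mm above the bench; axes as the rack's. The visor (4 mm thick, 400 mm wide) runs 115 mm back from here over all the hooks, so the gripper must come from the front and above, tilted 30 to 40 degrees. 14 mm posts stand at rack x = 45, y = -185 and 185 mm; base plate 10 mm thick
- nest: fixed holding nest: grey base plate 115 x 215 x 12 mm with an aluminium block 60 x 76 mm, top at 32 mm, with a rectangular pocket in it. Origin: on the bench under the pocket's centre; z up, -x the front. The clamp post stands at x = -18.5, y = -95 mm
- pocket (a point): centre of the pocket's mouth on top of the aluminium block, 32 mm above the bench; axes as the nest's. The pocket is 26 mm (x) x 42 mm (y), 12 mm deep, with a 1 mm chamfer: a close fit, to be felt for. Fully home, the padlock's origin is on the floor, 20 mm above the bench; its x along nest x or -x
- clamp_turn (a joint): turn of the clamp knob and its red arm about the vertical post, rad: 0 open, grows clockwise seen from above, stop at 1.3 = closed, where the arm (111 mm long, 44 to 58 mm above the bench) points along nest +y, crossing in front of the -x face of the nested padlock with 2 mm to spare. Stays where it is left (friction 0.06 N m)
- clamp_press (a joint): how far the sprung knob is pressed down, m; 0 = up, 0.005 = fully down; spring about 4.5 N at the start and 9 N fully down; springs back
- knob_grip (a point): point to grip on the clamp knob, 12 mm below the top of its bar: black bar grip 40 mm long, 12 mm thick, 28 mm high, on a disc of 36 mm diameter whose top lies 16 mm below this point. The point's x axis runs along the bar and along the red arm, z up; it moves with the knob
- key_blank: key blank with a blue plastic head lying on the bench, about 75 mm long, 8 mm thick; leave it alone
- oil_can: blue and yellow oil bottle 52 mm in diameter, 130 mm tall, standing at the back; leave it alone
- tin: aluminium cup 70 mm in diameter, 70 mm tall; leave it alone
- driver: screwdriver with an orange handle, 170 mm, lying on the bench; leave it alone
- plug: brass lock plug standing on its flange, 28 mm in diameter, 34 mm tall; leave it alone

How it is judged:
On the way, in this order (a step that is already met when the one before it is completed fails the run):
1. the blue padlock is off its hook, carried clear of the rack in front of it (x of blue_lock in the frame of rack below -0.078 m and height (world z) of blue_lock above 0.04 m and contact force between blue_lock and rack below 0.1 N and contact force between blue_lock and the fingers above 0.5 N), for 0.1 s.
2. the blue padlock is lowered, still held, to the floor of the nest's pocket (z of blue_lock in the frame of nest below 0.024 m and horizontal distance between blue_lock and nest below 0.004 m and contact force between blue_lock and the fingers above 0.5 N and value of joint clamp_turn below 0.4 rad), for 0.1 s.
3. it is let go and stands fully home in the nest, the clamp still open (z of blue_lock in the frame of nest below 0.022 m and horizontal distance between blue_lock and nest below 0.004 m and angle between blue_lock's own z axis and vertical below 0.1 rad and contact force between blue_lock and the fingers below 0.1 N and value of joint clamp_turn below 0.4 rad), for 0.2 s.
4. the knob is pressed right down before it is turned (value of joint clamp_press above 0.004 m and value of joint clamp_turn below 0.5 rad), for 0.1 s.
5. the knob is turned to its closed stop while still pressed (value of joint clamp_press above 0.0025 m and value of joint clamp_turn above 1.2 rad), for 0.1 s.
At the end, for the whole second after the job is handed in: blue padlock upright and fully home in the nest (within 4 mm of centre, 2 mm of the floor, tilt under 0.1 rad, square to the nest within 0.15 rad), still; clamp past 1.2 rad, knob up again within 1 mm; red and yellow padlocks still hanging (z of blue_lock in the frame of nest below 0.022 m and horizontal distance between blue_lock and nest below 0.004 m and angle between blue_lock's own z axis and vertical below 0.1 rad and angle between the x axis of blue_lock and the x axis of nest, either way round below 0.15 rad and linear speed of blue_lock below 0.02 m/s and value of joint clamp_turn above 1.2 rad and value of joint clamp_press below 0.001 m and height (world z) of each of red_lock, yellow_lock above 0.055 m); the robot touches nothing.
It fails at once if another padlock is pushed along or off its hook (more than 25 mm) (distance of any of red_lock, yellow_lock from where it was at the start of the episode above 0.025 m).
It fails at once if something else on the bench is moved by more than 25 mm (distance of any of key_blank, oil_can, tin, driver, plug from where it was at the start of the episode above 0.025 m).
It also fails if it takes over 61 s, if anything falls off the work surface, if the arm or the gripper's body presses on something with over 40 N, if the wrist force passes 120 N, or if a joint passes its speed limit or range.

## Robot

A 6-joint arm with a two-finger parallel gripper is mounted at the origin on the work surface. World frame = base frame: x ahead of the robot, y to its left, z up, the work surface at z = 0. Lengths are in m, angles in rad, forces in N, time in s.
With the tool pointing down it reaches from about 0.375 to 0.975 m from the base axis. Payload 3.8 kg.
Tool frame: the origin (TCP) lies midway between the tips of the shut fingers; the grasp point (between the pads) lies 19 mm behind it; z points along the fingers, y is the line along which they close (so a half turn about z gives the same grasp; the last joint's range is limited). The gripper opens to 88 mm and grips with 3 to 60 N. Pads are 18 mm wide; open, the fingers measure 123 mm over their backs; the gripper's body (75 mm by 187 mm) begins 45 mm behind the grasp point.
Start: joints at [-1.164, 0.264, 1.604, -0, 1.274, -0.037], TCP at [0.29, -0.61, 0.239] pointing down, gripper open.
Joint ranges: [-2.63, 2.63], [-0.94, 2.18], [0.31, 2.57], [-1.31, 4.45], [0, 2.66], [-2.55, 2.55]. Speed limits (rad/s): [2.57, 2.57, 3.14, 3.14, 3.14, 3.14].

## Interface

Orientations are given as a rotation vector (axis times angle).
In Python, from cell import manip, inverse_kinematics, cams, order gives the robot as it stands. Calls block until the motion is done:
- manip.move_pose(position, orientation): joint-space move of the TCP to a pose.
- manip.move_linear(position, rate=0.15, rot=None): straight line of the TCP; rot=None keeps the orientation; rate is the mean speed in m/s.
- manip.set_joints(angles): joint-space move.
- manip.set_gripper(opening, force=None): finger opening in m; force is the grip in N (None keeps the last); returns when the fingers have stopped.
- manip.dwell(seconds).
- inverse_kinematics(position, orientation): joint angles nearest the present ones, or None.
- manip.state(): the state.
- cams.capture(name): name is "scene" or "top" or "wrist"; returns a dict with "image" (400x640x3 uint8, blue, green, red), "z_map" (400x640 float32, m along the optical axis (not along the pixel's ray), 0 where there is no reading), "intrinsics" (3x3 intrinsics, pixels), "k1" (the pictures are not rectified: a ray, as slopes to the right and down, at radius r is drawn at 1 + k1 r^2 times it, then the intrinsics apply), "position" and "orientation" of the camera in the world; the wrist camera has in their place "T_tool_cam" (4x4, takes a point from camera to tool coordinates, whose origin is the TCP and whose axes are the flange's). Camera axes: x right, y down, z forward; pixel columns grow to the right and rows downward; lengths in m; the calibration is good to about 2 mm. A picture is of the moment at which its call begins: read the wrist's pose just before it.
A pose or a line that the arm cannot do raises manip.IKError and nothing moves.
- order.close_job(): hands the job in; it is judged then, once.
The state is a dict: "clock": time; "joint_pos": joint angles; "joint_velocities": joint speeds; "tau": joint torques, N m; "tool_pos": TCP position; "tcp_rot": TCP orientation; "contact_force": force on the tool from outside, world axes, zero at the start; "moment": the same for the moment, N m; "gripper_width": finger opening in m; "grasp_force": force on a finger pad.
Only numpy, scipy, OpenCV 4.12 (cv2) and the standard library are available. Lean on these libraries where they do the work, as an engineer would, in place of code of your own. Each camera call takes 0.05 s, during which the arm holds its last target. There are 200 camera calls.

## Working session

There is one attempt and no reset: what is moved stays moved. The work goes in short steps, each a Python script; the robot and the scene stay as the last script left them, time stands still between calls to the robot, and variables do not carry over. Pictures are saved under pics/ and viewed, at most 10 in all, crops included, and the job is handed in when it is done.

```bash
ls; mkdir -p pics
cat > h.py <<'E'
import numpy as np, cv2
from scipy.spatial.transform import Rotation as R
from cell import manip, inverse_kinematics, cams, order
def rotm(o):
    o=np.array(o,float)
    return o if o.shape==(3,3) else (R.from_rotvec(o) if o.shape==(3,) else R.from_quat(o)).as_matrix()
def cap(name):
    s=manip.state(); c=cams.capture(name)
    if 'T_tool_cam' in c:
        T=np.eye(4);T[:3,:3]=rotm(s['tcp_rot']);T[:3,3]=s['tool_pos'];T=T@np.array(c['T_tool_cam'])
    else:
        T=np.eye(4);T[:3,:3]=rotm(c['orientation']);T[:3,3]=c['position']
    c['T']=T; return c
def slopes(c,uv):
    K=np.array(c['intrinsics']);uv=np.atleast_2d(uv).astype(float)
    d=(uv-[K[0,2],K[1,2]])/[K[0,0],K[1,1]]; s=d.copy()
    for _ in range(20): s=d/(1+c['k1']*(s**2).sum(1,keepdims=True))
    return s
def pts(c,uv):
    uv=np.atleast_2d(uv).astype(int); z=c['z_map'][uv[:,1],uv[:,0]]
    s=slopes(c,uv); P=np.c_[s*z[:,None],z]
    P=P@c['T'][:3,:3].T+c['T'][:3,3]; P[z==0]=np.nan; return P
def ray(c,uv):
    s=slopes(c,uv)[0]; d=c['T'][:3,:3]@np.r_[s,1]; return c['T'][:3,3],d/np.linalg.norm(d)
def proj(c,P):
    P=np.atleast_2d(P); q=(P-c['T'][:3,3])@c['T'][:3,:3]; s=q[:,:2]/q[:,2:]
    s=s*(1+c['k1']*(s**2).sum(1,keepdims=True)); K=np.array(c['intrinsics'])
    return s*[K[0,0],K[1,1]]+[K[0,2],K[1,2]]
def cloud(c):
    v,u=np.mgrid[0:400,0:640]; return pts(c,np.c_[u.ravel(),v.ravel()]).reshape(400,640,3)
def tri(*rs):
    A=sum(np.eye(3)-np.outer(d,d) for o,d in rs); b=sum((np.eye(3)-np.outer(d,d))@o for o,d in rs)
    return np.linalg.solve(A,b)
E
python3 - <<'E'
from h import *
import pickle
for n in ['scene','top','wrist']:
    c=cap(n); cv2.imwrite(f'pics/{n}0.png',c['image']); print(n,c['T'].round(3).tolist(),np.array(c['intrinsics']).round(1).tolist(),c['k1'])
    pickle.dump(c,open(f'{n}0.pkl','wb'))
print(manip.state())
E
```

```text
pics
scene [[0.826, 0.328, -0.457, 0.994], [0.563, -0.454, 0.691, -0.656], [0.019, -0.828, -0.56, 0.69], [0.0, 0.0, 0.0, 1.0]] [[404.2, 0.0, 317.0], [0.0, 404.2, 198.0], [0.0, 0.0, 1.0]] -0.09465672221102096
top [[-0.011, -0.993, 0.12, 0.46], [-1.0, 0.012, 0.009, 0.012], [-0.01, -0.12, -0.993, 1.313], [0.0, 0.0, 0.0, 1.0]] [[376.4, 0.0, 317.9], [0.0, 376.4, 201.5], [0.0, 0.0, 1.0]] -0.087193291900544
wrist [[0.429, -0.861, -0.272, 0.36], [-0.903, -0.409, -0.128, -0.576], [-0.001, 0.301, -0.954, 0.385], [0.0, 0.0, 0.0, 1.0]] [[346.6, 0.0, 321.2], [0.0, 346.6, 197.4], [0.0, 0.0, 1.0]] 0.013762764717552167
{'clock': 0.15, 'joint_pos': array([-1.16386235e+00,  2.64600188e-01,  1.60506230e+00, -1.90657862e-05,
        1.27368183e+00, -3.68935602e-02]), 'joint_velocities': array([-0.00255891, -0.00181883, -0.004721  ,  0.00067271,  0.00257548,
       -0.00252652]), 'tau': array([ 4.64846107e-04, -5.02846384e+01, -3.57469261e+01,  7.29352911e-02,
        2.49813980e-02, -1.00239199e-04]), 'tool_pos': array([ 0.28962421, -0.60910061,  0.23765939]), 'tcp_rot': array([-3.06287633e+00, -6.91085032e-01,  5.34032315e-04]), 'contact_force': array([ 0.41184283, -0.61904439, -1.06618687]), 'moment': array([ 0.03697688, -0.02448346, -0.02944655]), 'grasp_force': 0.0, 'gripper_width': 0.08782781328342464}
```

```bash
sleep 0
```

```text
(no output)
```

View pics/scene0.png

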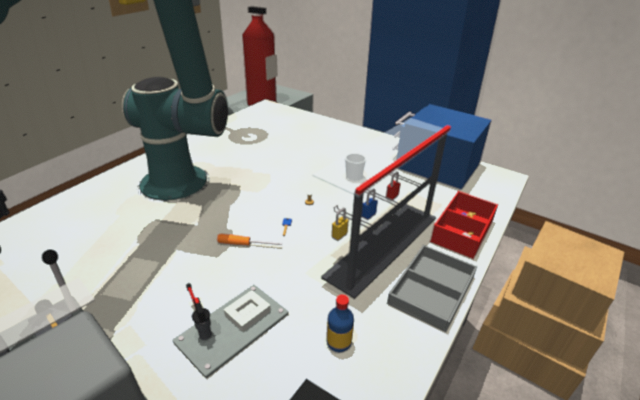

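View pics/top0.png

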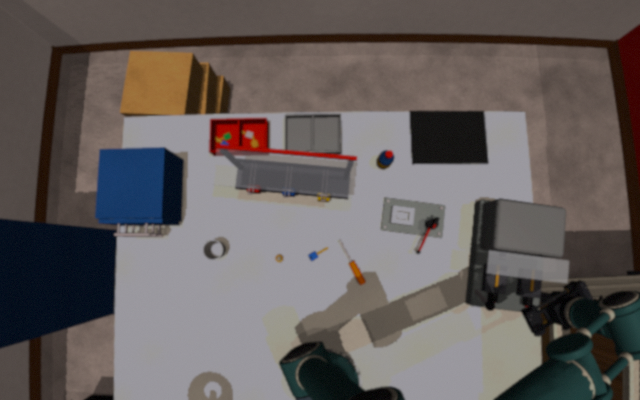

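Scene view: the blue lock is on the middle hook (370,208), yellow at (340,228), red at (393,188). The nest pocket is at (243,309) and the knob at (202,320). In the top view the nest is at (402,215), the knob at (432,222) and the rack middle around (293,175). The red arm points towards the robot (418,250). I'll get rough positions from depth, then look closer with the wrist camera.

Run:
```python
from h import *
import pickle
t=pickle.load(open('top0.pkl','rb'));s=pickle.load(open('scene0.pkl','rb'))
for nm,c,l in [('top',t,[(402,215),(433,222),(290,193),(386,159),(216,248),(445,205),(383,228),(418,251),(352,195),(237,190)]),('sc',s,[(370,209),(243,309),(202,318),(340,230),(393,190),(340,320),(360,192),(447,131)])]:
    for p in l: print(nm,p,pts(c,p)[0].round(3))
# plate fit in top
C=cloud(t)
def rect(mask,tag):
    P=C[mask][:,:2].astype(np.float32); P=P[~np.isnan(P).any(1)]
    r=cv2.minAreaRect(P*1000); print(tag,len(P),r)
hsv=cv2.cvtColor(t['image'],cv2.COLOR_BGR2HSV)
z=C[...,2]; v,u=np.mgrid[0:400,0:640]
m=(np.abs(z-.012)<.006)&(u>370)&(u<455)&(v>188)&(v<245)&(hsv[...,2]<170); m=cv2.morphologyEx(m.astype(np.uint8),cv2.MORPH_OPEN,np.ones((3,3)))>0
rect(m,'nest plate')
m=(z>.262)&(z<.3)&(u>200)&(u<370)&(v<200)&(v>140); rect(m,'visor/bar')
for n,h0,h1 in [('blue',105,125),('yel',18,32),('red',0,6)]:
  C2=cloud(s);h2=cv2.cvtColor(s['image'],cv2.COLOR_BGR2HSV)
  v2,u2=np.mgrid[0:400,0:640]
  m=(h2[...,0]>=h0)&(h2[...,0]<=h1)&(h2[...,1]>120)&(u2>325)&(u2<405)&(v2>175)&(v2<242)&(C2[...,2]<.15)&(C2[...,2]>.05)
  print(n,m.sum(),np.nanmean(C2[m],0).round(3),np.nanmin(C2[m],0).round(3),np.nanmax(C2[m],0).round(3))
```

```text
top (402, 215) [ 0.566 -0.266  0.025]
top (433, 222) [ 0.536 -0.35   0.101]
top (290, 193) [0.634 0.112 0.115]
top (386, 159) [ 0.745 -0.204  0.102]
top (216, 248) [0.46  0.38  0.006]
top (445, 205) [ 0.602 -0.426  0.   ]
top (383, 228) [ 0.523 -0.201  0.012]
top (418, 251) [ 0.443 -0.308  0.059]
top (352, 195) [ 0.603 -0.074  0.275]
top (237, 190) [0.664 0.309 0.004]
sc (370, 209) [0.65  0.105 0.103]
sc (243, 309) [ 0.557 -0.268  0.022]
sc (202, 318) [ 0.549 -0.365  0.082]
sc (340, 230) [ 0.63  -0.006  0.099]
sc (393, 190) [0.662 0.212 0.108]
sc (340, 320) [ 0.765 -0.224  0.09 ]
sc (360, 192) [ 0.711 -0.083  0.277]
sc (447, 131) [0.752 0.288 0.277]
nest plate 1114 ((559.0806274414062, -306.6949462890625), (216.5590362548828, 115.50680541992188), 81.85415649414062)
visor/bar 5871 ((675.832763671875, 115.81548309326172), (400.052734375, 117.50184631347656), 83.87109375)
blue 195 [0.645 0.108 0.101] [0.629 0.096 0.077] [0.654 0.133 0.119]
yel 234 [ 0.627 -0.003  0.102] [ 0.614 -0.017  0.076] [0.635 0.02  0.13 ]
red 152 [0.657 0.222 0.101] [0.645 0.209 0.078] [0.666 0.247 0.117]
```

```bash
cat >> h.py <<'E'
def ori(yaw,tilt,sgn=1):
    c,s=np.cos(yaw),np.sin(yaw); Z=np.array([np.sin(tilt)*c,np.sin(tilt)*s,-np.cos(tilt)]); Y=sgn*np.array([-s,c,0])
    return np.c_[np.cross(Y,Z),Y,Z]
def rv(M): return R.from_matrix(M).as_rotvec()
E
python3 - <<'E'
from h import *
import pickle
c=pickle.load(open('wrist0.pkl','rb')); print(np.round(c['T_tool_cam'],3).tolist())
q0=manip.state()['joint_pos']; print(rotm(manip.state()['tcp_rot']).round(2).tolist())
d=np.deg2rad
T=[('rack',[.53,.12,.23],-6.5,31),('grasp',[.645,.11,.10],-6.5,31),('nest',[.55,-.27,.05],-8.15,31),('nestfl',[.567,-.27,.05],-8.15,-31),('nestview',[.50,-.3,.25],-8,0),('knob',[.54,-.36,.075],-8+75,0),('knobC',[.54,-.36,.075],-8,0)]
for n,p,y,t in T:
  for sg in (1,-1):
    q=inverse_kinematics(p,rv(ori(d(y),d(t),sg))); print(n,sg,None if q is None else np.round(q,2))
E
```

```text
[[-0.001, -0.954, -0.301, 0.078], [1.0, -0.001, 0.001, -0.0], [-0.001, -0.301, 0.954, -0.147], [0.0, 0.0, 0.0, 1.0]]
[[0.9, 0.43, -0.0], [0.43, -0.9, 0.0], [0.0, -0.0, -1.0]]
rack 1 [ 0.31 -0.27  2.25 -0.34  0.7  -0.94]
rack -1 [ 0.31 -0.27  2.25 -0.34  0.7   2.2 ]
grasp 1 [ 0.22  0.11  2.16 -0.46  0.38 -0.85]
grasp -1 [ 0.22  0.11  2.16 -0.46  0.38  2.29]
nest 1 None
nest -1 [-0.63  0.13  2.27  0.78  0.35  0.39]
nestfl 1 [-0.41  0.68  1.46 -0.14  1.52 -1.8 ]
nestfl -1 [-0.41  0.68  1.46 -0.14  1.52  1.35]
nestview 1 [-0.58  0.08  1.79  0.    1.27 -2.01]
nestview -1 [-0.58  0.08  1.79 -0.    1.27  1.13]
knob 1 None
knob -1 [-0.63  0.36  1.8   0.    0.98 -0.22]
knobC 1 [-0.63  0.36  1.8   0.    0.98 -2.06]
knobC -1 [-0.63  0.36  1.8  -0.    0.98  1.08]
```

View pics/wrist0.png

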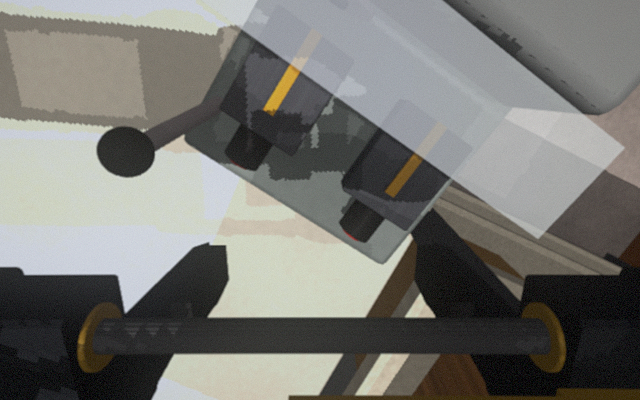

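Wrist view: the fingers are spread along image x and the body is wide in tool y, with the camera on the tool +x side. So I'll grasp with the camera to the front, and place in the nest flipped by 180°. Now the wrist views of the nest and rack.

Run:
```python
from h import *
import pickle
d=np.deg2rad
L=[('nA',[.53,-.30,.25],-8,0,1),('nB',[.54,-.23,.20],-8,0,1),('rA',[.51,.09,.20],-6.5,31,1),('rB',[.52,.14,.17],-6.5,31,1)]
for n,p,y,t,s in L:
    manip.move_pose(p,rv(ori(d(y),d(t),s))); manip.dwell(.3)
    c=cap('wrist'); pickle.dump(c,open(n+'.pkl','wb')); cv2.imwrite(f'pics/{n}.png',c['image'])
    print(n,manip.state()['clock'],np.round(manip.state()['tool_pos'],4))
a=[cv2.imread(f'pics/{n}.png') for n in ('nA','nB','rA','rB')]
cv2.imwrite('pics/nAB.png',cv2.resize(np.vstack(a[:2]),None,fx=.75,fy=.75)); cv2.imwrite('pics/rAB.png',cv2.resize(np.vstack(a[2:]),None,fx=.75,fy=.75))
```

```text
nA 2.2 [ 0.5298 -0.3004  0.25  ]
nB 2.9917 [ 0.5404 -0.231   0.2009]
rA 4.5667 [0.5104 0.0894 0.1999]
rB 5.2667 [0.5203 0.1394 0.1707]
```

View pics/nAB.png

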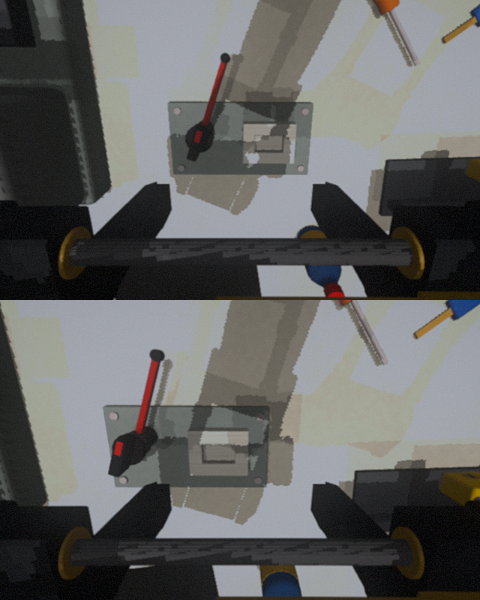

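View pics/rAB.png

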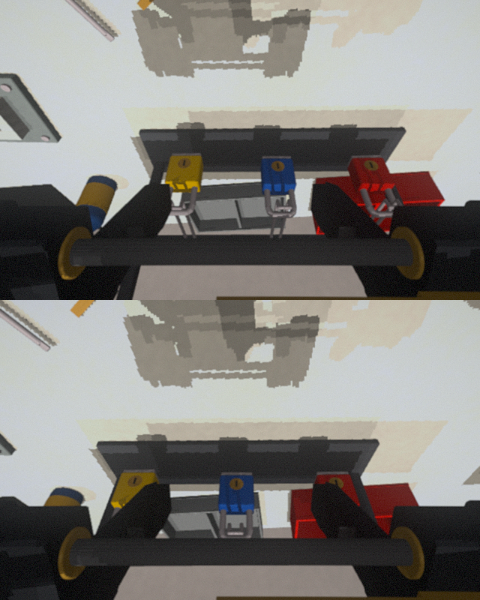

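Both nest views show the block with its pocket at about (355,180) in A and (290,205) in B, and the knob bar at (265,180) and (165,205). The rack views show the blue lock with its keyhole face forward, at (371,233) in A and (315,255) in B. Next is extracting geometry from both views.

Run:
```python
from h import *
import pickle
ld=lambda n:pickle.load(open(n+'.pkl','rb'))
for n in ('nA','nB'):
    c=ld(n); C=cloud(c); z=C[...,2]
    near=np.hypot(C[...,0]-.563,C[...,1]+.268)<.06
    m=(near&(z>.027)&(z<.04)).astype(np.uint8)
    P=C[m>0]; print(n,'block z',np.median(P[:,2]).round(4))
    # contours with hole, on rectified depth at z=median
    cs,h=cv2.findContours(m,cv2.RETR_CCOMP,cv2.CHAIN_APPROX_NONE)
    zb=np.median(P[:,2])
    for k in sorted(range(len(cs)),key=lambda k:-cv2.contourArea(cs[k]))[:2]:
        uv=cs[k][:,0].astype(float); s=slopes(c,uv); D=np.c_[s,np.ones(len(s))]@c['T'][:3,:3].T
        o=c['T'][:3,3]; X=o+D*((zb-o[2])/D[:,2])[:,None]
        print('  hole' if h[0][k][3]>=0 else '  outer',cv2.minAreaRect((X[:,:2]*1000).astype(np.float32)))
    kn=(np.hypot(C[...,0]-.54,C[...,1]+.355)<.045)
    zt=np.nanpercentile(z[kn],99.); P=C[kn&(z>zt-.006)]
    print('  knob top',zt.round(4),np.median(P[:,2]).round(4),len(P),cv2.minAreaRect((P[:,:2]*1000).astype(np.float32)),P[:,:2].mean(0).round(4))
    pl=(C[...,0]>.46)&(C[...,0]<.65)&(C[...,1]>-.44)&(C[...,1]<-.17)&(z>.007)&(z<.017); 
    m=cv2.morphologyEx(pl.astype(np.uint8),cv2.MORPH_OPEN,np.ones((5,5)))>0
    P=C[m]; print('  plate',np.median(P[:,2]).round(4),cv2.minAreaRect((P[:,:2]*1000).astype(np.float32)))
    hs=cv2.cvtColor(c['image'],cv2.COLOR_BGR2HSV)
    m=((hs[...,0]<8)|(hs[...,0]>172))&(hs[...,1]>150)&(np.hypot(C[...,0]-.54,C[...,1]+.355)<.13)&(z>.035)&(z<.07)
    P=C[m]; u,sv,vt=np.linalg.svd(P[:,:2]-P[:,:2].mean(0)); print('  arm ang',np.rad2deg(np.arctan2(vt[0,1],vt[0,0])),P.mean(0).round(4),len(P))
yaw=np.deg2rad(-6.13); Rk=np.array([[np.cos(yaw),-np.sin(yaw),0],[np.sin(yaw),np.cos(yaw),0],[0,0,1]])
for n in ('rA','rB'):
    c=ld(n); C=cloud(c); hs=cv2.cvtColor(c['image'],cv2.COLOR_BGR2HSV)
    m=(hs[...,0]>105)&(hs[...,0]<125)&(hs[...,1]>130)&(hs[...,2]>40)&(np.hypot(C[...,0]-.645,C[...,1]-.11)<.06)
    m=cv2.erode(m.astype(np.uint8),np.ones((3,3)))>0
    P=C[m]; Q=P@Rk
    print(n,len(P),'pct2',np.percentile(Q,2,0).round(4),'pct98',np.percentile(Q,98,0).round(4))
    # front face: nearest in x
    f=Q[Q[:,2]<np.percentile(Q[:,2],98)-.008]
    A=np.c_[f[:,1],f[:,2],np.ones(len(f))]; co=np.linalg.lstsq(A,f[:,0],rcond=None)[0]; print('  face x=',co.round(4),'at mid',(co@[f[:,1].mean(),.093,1]).round(4),'std',np.std(f[:,0]-A@co).round(4),len(f), 'zrange',f[:,2].min().round(4),Q[:,2].max().round(4))
    uvs=np.argwhere(m)[:,::-1]; print('  px',uvs.min(0),uvs.max(0))
    b=(C[...,0]>.55)&(C[...,0]<.8)&(C[...,1]>-.12)&(C[...,1]<.34)&(C[...,2]>.006)&(C[...,2]<.014)
    b=cv2.morphologyEx(b.astype(np.uint8),cv2.MORPH_OPEN,np.ones((5,5)))>0
    P=C[b]; Q=P@Rk; print('  base',np.median(Q[:,2]),np.percentile(Q,1,0).round(3),np.percentile(Q,99,0).round(3), cv2.minAreaRect((P[:,:2]*1000).astype(np.float32)))
```

```text
nA block z 0.0332
  outer ((564.9811401367188, -264.1077880859375), (76.01824951171875, 60.46448516845703), 81.90670776367188)
  hole ((564.918701171875, -264.2647705078125), (43.173160552978516, 25.108591079711914), 81.92224884033203)
  knob top 0.3399 0.339 4717 ((503.9419250488281, -349.7694091796875), (29.393098831176758, 17.497732162475586), 69.65863037109375) [ 0.5015 -0.3534]
  plate 0.0133 ((559.6380004882812, -305.74774169921875), (214.9853515625, 115.22480773925781), 81.6521987915039)
  arm ang -26.857864537651412 [ 0.4815 -0.3291  0.0572] 452
nB block z 0.0332
  outer ((564.5335693359375, -264.00482177734375), (76.15158081054688, 60.69963836669922), 81.91594696044922)
  hole ((564.9241943359375, -263.6214904785156), (43.060272216796875, 26.336421966552734), 81.92401885986328)
  knob top 0.1054 0.1042 873 ((533.2999267578125, -355.3133239746094), (12.373178482055664, 39.91206359863281), 62.81414031982422) [ 0.5326 -0.3541]
  plate 0.0133 ((559.5553588867188, -305.99029541015625), (215.56100463867188, 115.1940689086914), 81.6485366821289)
  arm ang -27.262224632196737 [ 0.4825 -0.3286  0.0572] 840
rA 1311 pct2 [0.6116 0.1691 0.0799] pct98 [0.6271 0.2045 0.1175]
  face x= [ 0.0052 -0.0038  0.6122] at mid 0.6128 std 0.0007 743 zrange 0.0779 0.118
  px [349 213] [392 257]
  base 0.011286179384376621 [ 0.631 -0.008  0.007] [0.729 0.382 0.013] ((724.0927124023438, 110.75547790527344), (400.7281494140625, 157.07594299316406), 83.86709594726562)
rB 1557 pct2 [0.6115 0.1702 0.0792] pct98 [0.6264 0.2054 0.1173]
  face x= [ 0.0091 -0.004   0.6113] at mid 0.6127 std 0.0006 895 zrange 0.078 0.118
  px [292 235] [337 284]
  base 0.011269384032652638 [ 0.631 -0.007  0.007] [0.771 0.381 0.013] ((725.4800415039062, 110.72567749023438), (399.05194091796875, 159.9326629638672), 83.93043518066406)
```

Measurements agree with the stated sizes: block top 0.032, pocket 43x26 mm, bar 40x12 mm, and the lock body top at about 0.117. Now grasping.

```bash
cat >> h.py <<'E'
YR=np.deg2rad(-6.13); YN=np.deg2rad(-8.08); TL=np.deg2rad(31)
RR=R.from_euler('z',YR).as_matrix(); RN=R.from_euler('z',YN).as_matrix()
LOCK=RR@np.array([.6247,.1873,.070]); POCK=np.array([.5649,-.2641,.032])
OFF=np.array([-.003,0,.028])   # TCP in lock frame
def st(tag):
    s=manip.state(); print(tag,round(s['clock'],2),'tcp',np.round(s['tool_pos'],4),'F',np.round(s['contact_force'],1),'M',np.round(s['moment'],2),'w',round(s['gripper_width'],4),'g',round(s['grasp_force'],1),flush=True); return s
E
python3 - <<'E'
from h import *
M=ori(YR,TL,1); t=LOCK+RR@OFF
manip.move_pose(t-.10*M[:,2],rv(M)); st('pre')
manip.move_linear(t,.12); s=st('at')
manip.set_gripper(.03,40); st('grip'); manip.dwell(.2); st('g2')
c=cap('wrist'); cv2.imwrite('pics/grip.png',c['image'])
E
```

```text
pre 5.65 tcp [0.5881 0.1245 0.1845] F [-0.3  0.3 -0.4] M [ 0.07  0.18 -0.04] w 0.0882 g 0.0
at 6.63 tcp [0.6382 0.1201 0.0985] F [ 0.5 -0.4 -0.1] M [ 0.07  0.1  -0.02] w 0.0879 g 0.0
grip 7.42 tcp [0.6381 0.1197 0.098 ] F [-0.8 -0.3  0.5] M [ 0.    0.16 -0.03] w 0.0396 g 40.0
g2 7.62 tcp [0.6381 0.1197 0.0979] F [-1.4 -0.7  0.8] M [ 0.02  0.09 -0.08] w 0.0397 g 40.0
```

Run:
```python
from h import *
p=manip.state()['tool_pos']; 
manip.move_linear(p+[0,0,.0165],.05); s=st('lift')
f=s['contact_force']
if abs(f[2])<12 and np.hypot(f[0],f[1])<8:
    q=s['tool_pos']-RR[:,0]*.11; manip.move_linear(q,.10); st('out')
    manip.dwell(.15)
    c=cap('wrist'); cv2.imwrite('pics/out.png',c['image']);
```

```text
lift 8.15 tcp [0.6383 0.1198 0.115 ] F [-0.5  0.3 -2.3] M [0.09 0.29 0.04] w 0.0395 g 40.0
out 9.4 tcp [0.5296 0.1317 0.1155] F [-0.6  0.3 -1.6] M [ 0.07  0.26 -0.  ] w 0.0393 g 40.0
```

View pics/out.png

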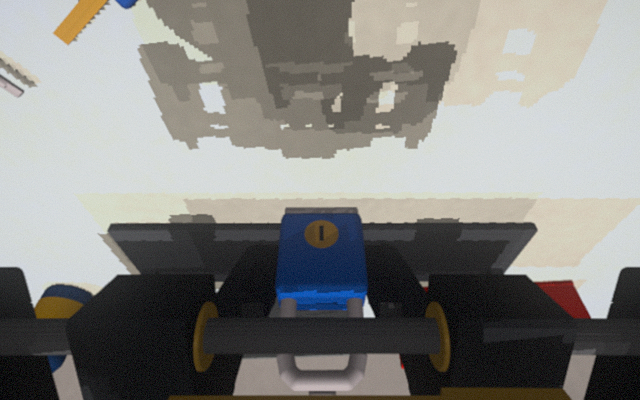

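Blue lock is centred between the fingers (320,250), clear of the hooks and upright. I'll measure its pose in the hand, then carry it over the nest.

Run:
```python
from h import *
s=manip.state(); c=cap('wrist'); C=cloud(c); M=rotm(s['tcp_rot'])
O=s['tool_pos']-RR@OFF
hs=cv2.cvtColor(c['image'],cv2.COLOR_BGR2HSV)
v,u=np.mgrid[0:400,0:640]
m=(hs[...,0]>105)&(hs[...,0]<125)&(hs[...,1]>130)&(u>270)&(u<375)&(v>200)&(v<310); m=cv2.erode(m.astype(np.uint8),np.ones((3,3)))>0
Q=(C[m]-O)@RR; print(np.percentile(Q,1,0).round(4),np.percentile(Q,99,0).round(4))
f=Q[Q[:,2]<.038]; A=np.c_[f[:,1],f[:,2],np.ones(len(f))]; co=np.linalg.lstsq(A,f[:,0],rcond=None)[0]
print('face x = %.4f y + %.4f z + %.4f'%tuple(co), len(f))
Mn=ori(YN,-TL,-1); off=np.array([.003,0,.028])
t=POCK+RN@off
W=[s['tool_pos']+[-.05,-.06,.15]]
print(inverse_kinematics(W[0],rv(M)))
manip.move_linear(W[0],.25); st('w')
q=inverse_kinematics(t+[0,0,.12],rv(Mn)); print(np.round(q,2)); print(np.round(inverse_kinematics(t+[0,0,-.013],rv(Mn)),2))
manip.move_pose(t+[0,0,.12],rv(Mn)); st('over')
for n in('scene','wrist'): cv2.imwrite(f'pics/over_{n}.png',cap(n)['image'])
cv2.imwrite('pics/over.png',np.hstack([cv2.imread('pics/over_scene.png')[120:,60:460],cv2.imread('pics/over_wrist.png')[:280,120:520]]))
```

```text
[nan nan nan] [nan nan nan]
face x = 0.0027 y + 0.0002 z + -0.0118 2739
[ 0.20927485 -0.46096501  2.30408929 -0.2270867   0.7926776  -1.13613962]
w 10.47 tcp [0.4788 0.0714 0.2635] F [ 0.7  0.4 -1.9] M [ 0.08  0.3  -0.  ] w 0.0396 g 40.0
[-0.4   0.56  1.4  -0.14  1.71  1.33]
[-0.4   0.68  1.47 -0.13  1.52  1.35]
over 12.58 tcp [ 0.5682 -0.2639  0.1799] F [-0.2  0.4 -2.1] M [-0.03 -0.41 -0.  ] w 0.0397 g 40.0
```

View pics/over.png

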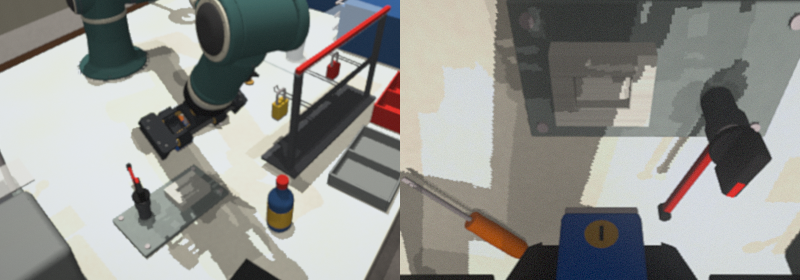

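Lock hangs square in the hand (face slope below 0.003) and the oil can is clear of the gripper. Now a guarded descent with a feel-search.

Run:
```python
from h import *
off=np.array([.003,0,.028]); base=POCK+RN@off
manip.move_linear(base+[0,0,.02],.15); manip.move_linear(base+[0,0,.004],.06); manip.dwell(.15)
s=st('above'); F0=s['contact_force'].copy()
def force(): 
    manip.dwell(.06); return manip.state()['contact_force']-F0
xy=np.zeros(2); z=.004; tries=iter([(0,0)]+[(r*np.cos(a),r*np.sin(a)) for r in(.001,.002,.003) for a in np.arange(8)*np.pi/4])
n=0
while z>-.0135 and n<60:
    n+=1; z-=.001 if z>-.003 else .002; z=max(z,-.0135)
    manip.move_linear(base+RN@np.r_[xy,z],.03); f=force(); tz=manip.state()['tool_pos'][2]-base[2]
    print(round(z,4),round(tz,4),xy.round(4),(RN.T@f).round(1))
    if np.abs(f[2])>10:
        if tz<-.010: print('floor?'); break
        if z<-.003:  # jam sideways: relieve
            xy+=np.clip((RN.T@f)[:2]*.0001,-.0006,.0006); z+=.002; 
        else:
            fl=(RN.T@f)[:2]; z+=.002; manip.move_linear(base+RN@np.r_[xy,z],.05)
            xy=np.array(next(tries)) if n>1 else xy
            manip.move_linear(base+RN@np.r_[xy,z],.03)
st('end')
```

```text
above 14.07 tcp [ 0.568  -0.2646  0.0642] F [ 0.5  0.7 -2. ] M [-0.   -0.47 -0.07] w 0.0397 g 40.0
0.003 0.0031 [0. 0.] [-0.2 -0.4 -0.5]
0.002 0.0019 [0. 0.] [-0.3 -0.4 -0.2]
0.001 0.001 [0. 0.] [-0.3 -1.2  0.4]
0.0 -0.0001 [0. 0.] [-0.4 -0.8 -0.7]
-0.001 -0.0011 [0. 0.] [-0.4 -0.   0.4]
-0.002 -0.0021 [0. 0.] [ 0.6 -1.4  0.2]
-0.003 -0.0031 [0. 0.] [ 0.1 -1.6 -0.2]
-0.005 -0.0051 [0. 0.] [-0.2 -0.6 -0.6]
-0.007 -0.0071 [0. 0.] [ 0.1 -0.2  0.2]
-0.009 -0.0091 [0. 0.] [-1.  -1.2 -0. ]
-0.011 -0.0111 [0. 0.] [-0.6 -0.4 -0.3]
-0.013 -0.0117 [0. 0.] [-1.6 -0.3  7.8]
-0.0135 -0.0117 [0. 0.] [-1.1 -0.8  9.1]
end 18.07 tcp [ 0.5682 -0.2646  0.0483] F [-0.7  0.1  7.1] M [ 0.17  0.46 -0.11] w 0.0398 g 40.0
```

Home on the floor at −11.7 mm with 9 N of contact. Releasing and checking.

Run:
```python
from h import *
p=manip.state()['tool_pos']; manip.move_linear(np.r_[(POCK+RN@[.003,0,0])[:2],POCK[2]+.028-.0122],.03); manip.dwell(.15); st('held')
manip.set_gripper(.07,40); manip.dwell(.3); s=st('open')
manip.move_linear(s['tool_pos']+[0,0,.14],.2); st('up')
# knob pregrasp: bar axis world 152.8deg, tool y at 62.8deg
K=np.array([.5333,-.3553,.091]); a=np.deg2rad(62.8-90)
M=ori(a,0,1); print(np.round(inverse_kinematics(K+[0,0,-.013],rv(M)),2),np.round(inverse_kinematics(K+[0,0,-.02],rv(ori(a-np.deg2rad(74),0,1))),2))
manip.move_pose(K+[0,0,.13],rv(M)); st('overknob')
c=cap('wrist'); C=cloud(c); z=C[...,2]
kn=(np.hypot(C[...,0]-.533,C[...,1]+.355)<.03)&(z<.12)&(z>.098)
P=C[kn]; print('knob',np.median(P[:,2]),cv2.minAreaRect((P[:,:2]*1000).astype(np.float32)))
cv2.imwrite('pics/ok.png',c['image'])
```

```text
held 18.48 tcp [ 0.5683 -0.2646  0.0483] F [1.3 0.2 6. ] M [ 0.08  0.04 -0.02] w 0.0395 g 40.0
open 19.38 tcp [ 0.5679 -0.2645  0.0478] F [ 0.6  0.8 -0.8] M [ 0.04 -0.18  0.  ] w 0.0697 g 0.0
up 20.23 tcp [ 0.5673 -0.2643  0.1867] F [-0.1  0.2 -0.9] M [-0.01 -0.2   0.03] w 0.0701 g 0.0
[-0.63  0.34  1.82 -0.    0.98 -1.72] [-0.63  0.35  1.83 -0.    0.97 -0.43]
overknob 22.81 tcp [ 0.5333 -0.3552  0.2207] F [-0.6 -1.   0.4] M [ 0.03 -0.09 -0.01] w 0.0701 g 0.0
knob 0.1042116854844477 ((533.2327270507812, -355.4246520996094), (11.40632152557373, 39.44591522216797), 63.02981948852539)
```

View pics/ok.png

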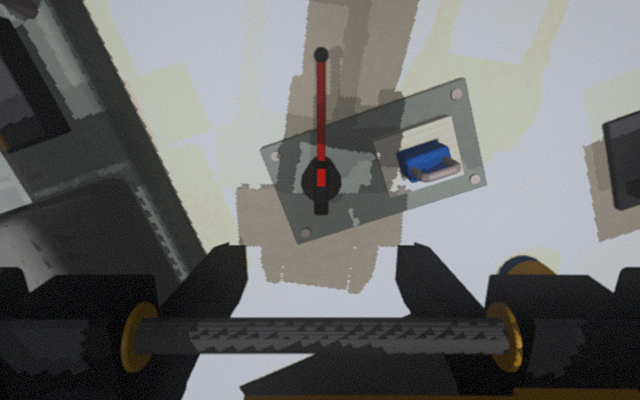

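The lock stands home in the pocket (430,160), the red arm is still open, and the knob is centred under the gripper. Grip, press and turn.

Run:
```python
from h import *
K=np.array([.5333,-.3554,.091]); A0=np.deg2rad(62.9-90)
manip.set_gripper(.045,30); manip.move_linear(K+[0,0,.03],.2); manip.move_linear(K+[0,0,-.012],.06); manip.dwell(.15)
F0=st('at')['contact_force'].copy()
manip.set_gripper(.005,35); manip.dwell(.1); st('grip')
z=-.012
while z>-.0195:
    z-=.001; manip.move_linear(K+[0,0,z],.02); manip.dwell(.05); s=manip.state(); fz=s['contact_force'][2]-F0[2]
    print(round(z,4),round(s['tool_pos'][2]-K[2],4),round(fz,1))
    if fz>14: break
manip.dwell(.15); st('pressed')
for a in [*range(5,70,5),68,70,71,72,73,74,75]:
    manip.move_linear(K+[0,0,z],.05,rv(ori(A0-np.deg2rad(a),0,1))); s=manip.state(); mz=s['moment'][2]
    print(a,round(s['clock'],1),round(s['contact_force'][2]-F0[2],1),round(mz,2))
    if a>60 and abs(mz)>.6: break
manip.dwell(.2); st('turned')
cv2.imwrite('pics/turn.png',cap('scene')['image'])
```

```text
at 25.05 tcp [ 0.5337 -0.3557  0.0796] F [-0.2  0.2  0.7] M [ 0.03 -0.14 -0.  ] w 0.0447 g 0.0
grip 25.75 tcp [ 0.5333 -0.3555  0.079 ] F [-1.1 -0.6  1.5] M [-0.07 -0.07 -0.04] w 0.0121 g 35.0
-0.013 -0.0125 4.4
-0.014 -0.0135 5.0
-0.015 -0.0144 6.0
-0.016 -0.0153 6.3
-0.017 -0.0161 7.1
-0.018 -0.0169 7.9
-0.019 -0.017 12.2
-0.02 -0.0171 16.4
pressed 28.3 tcp [ 0.5335 -0.3556  0.0739] F [-6.8  3.5 17.7] M [0.63 1.03 0.  ] w 0.0115 g 35.0
5 28.6 17.0 -0.04
10 28.8 16.1 -0.04
15 29.1 16.1 -0.06
20 29.3 16.5 -0.09
25 29.6 17.3 -0.1
30 29.8 16.7 -0.07
35 30.1 16.3 -0.08
40 30.3 16.7 -0.02
45 30.6 16.0 -0.08
50 30.8 16.5 -0.07
55 31.1 15.7 -0.06
60 31.3 16.3 -0.08
65 31.6 15.3 -0.05
68 31.8 15.6 0.01
70 32.0 15.4 -0.01
71 32.3 15.5 0.03
72 32.5 16.6 0.29
73 32.8 16.9 0.43
74 33.0 15.9 0.66
turned 33.25 tcp [ 0.5338 -0.3555  0.0738] F [-4.9  3.8 17.1] M [0.68 0.89 0.63] w 0.0121 g 35.0
```

Hit the stop at about 71–72°, still pressed. I'll relieve the twist, let the knob rise while gripped, release, retreat and check.

Run:
```python
from h import *
K=np.array([.5333,-.3554,.091]); A0=np.deg2rad(62.9-90); r=rv(ori(A0-np.deg2rad(72),0,1))
manip.move_linear(K+[0,0,-.0185],.02,r)
manip.move_linear(K+[0,0,-.0125],.02); st('raised')
manip.set_gripper(.045,30); manip.dwell(.2); st('open')
manip.move_linear(K+[0,0,.14],.15); st('up')
c=cap('wrist'); C=cloud(c); z=C[...,2]
kn=(np.hypot(C[...,0]-.533,C[...,1]+.355)<.03)&(z<.12)&(z>.098)
P=C[kn]; print('knob',np.median(P[:,2]),cv2.minAreaRect((P[:,:2]*1000).astype(np.float32)))
b=(np.hypot(C[...,0]-.565,C[...,1]+.264)<.035)&(z>.055)&(z<.12); hs=cv2.cvtColor(c['image'],cv2.COLOR_BGR2HSV)
bb=b&(hs[...,0]>105)&(hs[...,0]<125)&(hs[...,1]>120); print('lock top z',np.percentile(z[bb],[50,90]),'shackle',np.nanpercentile(z[b],98))
s=cap('scene')['image']; cv2.imwrite('pics/fin.png',np.hstack([s[100:380,100:480],c['image'][:280,130:530]]))
```

```text
raised 34.0 tcp [ 0.5337 -0.3554  0.0787] F [0.2 0.8 4.4] M [ 0.19 -0.02  0.27] w 0.012 g 35.0
open 34.85 tcp [ 0.5333 -0.3554  0.0785] F [-0.2 -0.3 -0.4] M [-0.   -0.04 -0.02] w 0.0448 g 0.0
up 36.02 tcp [ 0.5326 -0.3549  0.2295] F [ 0.5 -0.2 -0.4] M [ 0.   -0.06 -0.04] w 0.0448 g 0.0
knob 0.10416077309064786 ((533.853515625, -355.31005859375), (39.71703338623047, 11.63762378692627), 81.2473373413086)
lock top z [0.06705377 0.06807764] shackle 0.10261707211986841
```

View pics/fin.png

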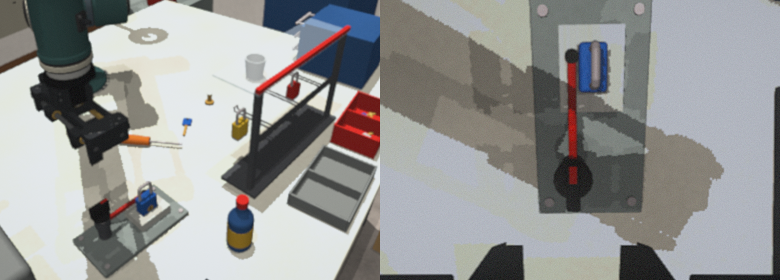

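The red arm crosses in front of the nested lock, the knob is back up (0.104 top, as before) and its bar is at 81.2° (nest y is 81.9°). The red and yellow locks are still hanging.

```bash
python3 -c "
from h import *
print(order.close_job())"
```

```text
the job is handed in; nothing more can be done
None
```

I've handed the job in: the blue padlock sits home in the nest, the knob was pressed and turned to its stop and has sprung back up, and the other locks are still hanging. The verdict itself wasn't shown.

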